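# Push a tin up the sloping tin rack and hold it at the back stop

## Task

A shorter-dated tin is to go in front of the red-labelled tin in the sloping tin rack, so make room for it: with the fingertips behind the red tin, push it up its lane to the back stop and keep holding it there. Only push it, never pinch or lift it; keep the fingers on it so that it never runs free up or down the slope, do not ram it into the stop, and leave the other tins and everything else standing where they are. Finish while holding: the program ends with the fingers still keeping the red tin up against the back stop.

Things in the scene. Friction and masses are not known exactly. Their poses are not given: they have to be found in the camera images.
- rack: black powder-coated wire tin rack, 374 mm wide, 254 mm deep, fixed on the worktop; three lanes side by side that slope up (7 degrees) away from its front. Origin on the worktop under the middle of the rack; x from its front to its back, y to its left, z up.
- rack_bed: sloping bed of the rack. Origin at mid-bed in the middle lane, on the upper face of the runners, 40 mm above the worktop; x up the slope to the back stop, y left across the lanes, z square to the slope. Lanes centred at y = -121, 0, +121 mm; rails between them 6 mm thick, 29 mm above the runners; wire end frames at y = -186 and +186 mm, 34 mm above the runners in front, 74 mm behind.
- rack_lip (a point): middle of the top of the wire front lip (6 mm thick, across all lanes), 12 mm above the runners, at x = -110 mm of the bed. A tin lying against the lip has its centre at bed x = -82 mm and bulges 9 mm out over the lip, so it can be reached from the front above the lip. A tin that is let go on the slope rolls down to the lip.
- rack_stop (a point): middle of the face of the back stop, a rigid flat strip across all lanes at x = +110 mm of the bed, 23 to 50 mm above the runners, with a wire over it up to 63 mm. The point is 36.5 mm above the runners. A tin against the stop has its centre at bed x = +73.5 mm.
- tin_red: the food tin to push: red label with a white band and white picture panels, steel rims, 73 mm across, 108 mm long, 0.3 to 0.65 kg, lying on its side across one of the three lanes, against the front lip. Origin at its centre, 36.5 mm above the runners; its y is its long axis, which lies across the lane; x and z turn as it rolls.
- tin_green: tin with a green label, the same size as the red one (73 mm across, 108 mm long), lying on its side in another lane of the rack; origin at its centre, y along its axis; leave it alone.
- tin_yellow: tin with a yellow label, the same size as the red one (73 mm across, 108 mm long), lying on its side in another lane of the rack; origin at its centre, y along its axis; leave it alone.
- tin_blue: the tin that is to go in later: blue label, 73 mm across, 108 mm tall, standing upright to the right of the rack; origin at the centre of its underside. Leave it alone.
- mug: white mug, 82 mm across, 95 mm tall, left of the rack; origin at the centre of its underside.
- oil: green glass oil bottle, 62 mm across, 240 mm tall, right of the rack; origin at the centre of its underside.
- mill: dark wooden pepper mill, 58 mm across, 182 mm tall, left of the rack; origin at the centre of its underside.
- jar: amber glass jar with a wooden lid, 72 mm across, 110 mm tall, in front and to the right of the rack; origin at the centre of its underside.
Mind the look-alikes: they are no part of the job. Leave any purple look-alike of the tin_red alone.

How it is judged:
By the outcome, as a careful person would: the job done as asked, in the order asked, and still so for the second after the job is handed in, while the arm keeps its last pose, push and grip.
It also fails if it takes over 35 s, if anything falls off the work surface, if the arm or the gripper's body presses on something with over 40 N, if the wrist force passes 120 N, or if a joint passes its speed limit or range.

## Robot

A 6-joint arm with a two-finger parallel gripper is mounted at the origin on the work surface. World frame = base frame: x ahead of the robot, y to its left, z up, the work surface at z = 0. Lengths are in m, angles in rad, forces in N, time in s.
With the tool pointing down it reaches from about 0.375 to 0.975 m from the base axis. Payload 3.8 kg.
Tool frame: the origin (TCP) lies midway between the tips of the shut fingers; the grasp point (between the pads) lies 19 mm behind it; x points along the fingers, y is the direction in which the jaws open and shut, and the axes are right-handed (so a half turn about x gives the same grasp; the last joint's range is limited). The gripper opens to 88 mm and grips with 3 to 60 N. Pads are 18 mm wide; open, the fingers measure 123 mm over their backs; the gripper's body (75 mm by 187 mm) begins 45 mm behind the grasp point.
Start: joints at [1.26, 0.264, 1.604, -0, 1.274, -0.037], TCP at [0.183, 0.65, 0.239] pointing down, gripper open.
Joint ranges: [-2.63, 2.63], [-0.94, 2.18], [0.31, 2.57], [-1.31, 4.45], [0, 2.66], [-2.55, 2.55]. Speed limits (rad/s): [2.57, 2.57, 3.14, 3.14, 3.14, 3.14].

## Interface

Orientations are given as a rotation vector (axis times angle).
In Python, from cell import manip, inverse_kinematics, cams, order gives the robot as it stands. Calls block until the motion is done:
- manip.move_pose(position, orientation): joint-space move of the TCP to a pose.
- manip.move_linear(position, rate=0.15, rot=None): straight line of the TCP; rot=None keeps the orientation; rate is the mean speed in m/s.
- manip.set_joints(angles): joint-space move.
- manip.set_gripper(opening, force=None): finger opening in m; force is the grip in N (None keeps the last); returns when the fingers have stopped.
- manip.dwell(seconds).
- inverse_kinematics(position, orientation): joint angles nearest the present ones, or None.
- manip.state(): the state.
- cams.capture(name): name is "side" or "top" or "wrist"; returns a dict with "image" (420x560x3 uint8, blue, green, red), "z_map" (420x560 float32, m along the optical axis (not along the pixel's ray), 0 where there is no reading), "intrinsics" (3x3 intrinsics, pixels), "position" and "orientation" of the camera in the world; the wrist camera has in their place "T_tool_cam" (4x4, takes a point from camera to tool coordinates, whose origin is the TCP and whose axes are the tool frame's). Camera axes: x right, y down, z forward; pixel columns grow to the right and rows downward; lengths in m; the calibration is good to about 2 mm. A picture is of the moment at which its call begins: read the wrist's pose just before it.
A pose or a line that the arm cannot do raises manip.IKError and nothing moves.
- order.close_job(): hands the job in, once; it reports no verdict.
The state is a dict: "clock": time; "joint_pos": joint angles; "joint_velocities": joint speeds; "tau": joint torques, N m; "tool_pos": TCP position; "tcp_rot": TCP orientation; "contact_force": force on the tool from outside, world axes, zero at the start; "moment": the same for the moment, N m; "gripper_width": finger opening in m.
Only numpy, scipy, OpenCV 4.12 (cv2) and the standard library are available. Lean on these libraries where they do the work, as an engineer would, in place of code of your own. Each camera call takes 0.05 s, during which the arm holds its last target.

## Working session

There is one attempt and no reset: what is moved stays moved. The work goes in short steps, each a Python script; the robot and the scene stay as the last script left them, time stands still between calls to the robot, and variables do not carry over. Pictures are saved under pics/ and viewed, and the job is handed in when it is done.

```bash
ls; mkdir -p pics; python3 - <<'E'
from cell import manip, cams
import cv2, numpy as np, pickle
d={}
for n in ["side","top","wrist"]:
    s=manip.state(); c=cams.capture(n); c['tool']=(s['tool_pos'],s['tcp_rot']); d[n]=c
    cv2.imwrite(f'pics/a_{n}.png',c['image'])
    print(n,c['intrinsics'].tolist(),c.get('position'),c.get('orientation'),c.get('T_tool_cam'))
pickle.dump(d,open('a.pkl','wb'))
print(manip.state())
E
```

```text
pics
side [[497.53276104748664, 0.0, 277.9471350577346], [0.0, 497.53276104748664, 198.75436052762166], [0.0, 0.0, 1.0]] [ 0.25342918 -1.09927813  1.01142197] [-2.25515567  0.30555152 -0.10947635] None
top [[521.4272565863465, 0.0, 283.1983959098212], [0.0, 521.4272565863465, 209.42785471462184], [0.0, 0.0, 1.0]] [ 0.34818047 -0.01977006  1.67930878] [-2.1488887   2.17581536 -0.08083009] None
wrist [[375.9560747335831, 0.0, 276.32038897469175], [0.0, 375.9560747335831, 208.67683426218693], [0.0, 0.0, 1.0]] None None [[ 1.44518373e-04 -2.76355382e-01  9.61055504e-01 -1.44569999e-01]
 [ 9.99999989e-01  7.84215997e-05 -1.27824189e-04 -1.33761515e-03]
 [-4.00426075e-05  9.61055512e-01  2.76355390e-01 -6.96736522e-02]
 [ 0.00000000e+00  0.00000000e+00  0.00000000e+00  1.00000000e+00]]
{'clock': 0.15, 'joint_pos': array([ 1.26013353e+00,  2.64555792e-01,  1.60501782e+00, -1.25988748e-05,
        1.27370747e+00, -3.69043982e-02]), 'joint_velocities': array([ 1.86131139e-04, -1.13799610e-03, -1.82218885e-03,  3.56202191e-04,
       -8.60452044e-05, -2.04133347e-04]), 'tau': array([ 4.64948589e-04, -5.02842987e+01, -3.57467473e+01,  7.29353400e-02,
        2.49732553e-02, -1.05163253e-04]), 'tool_pos': array([0.18233292, 0.64935361, 0.23771335]), 'tcp_rot': array([ 0.2135822 ,  1.56037374, -0.2162045 ]), 'contact_force': array([ 0.1189099 ,  0.4687417 , -0.07948104]), 'moment': array([0.03198323, 0.00877436, 0.00974176]), 'gripper_width': 0.08843929583532495}
```

View pics/a_side.png

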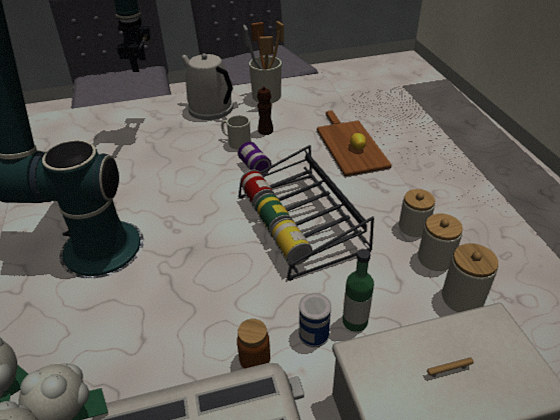

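View pics/a_top.png

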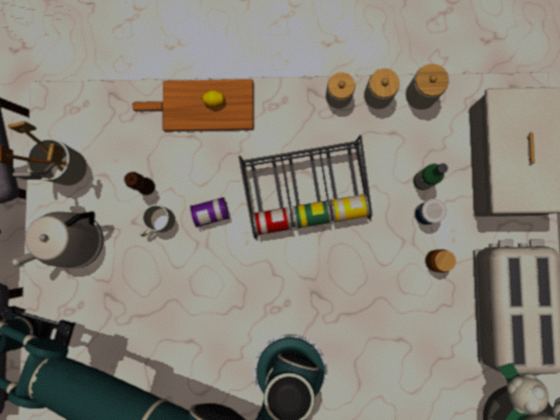

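View pics/a_wrist.png

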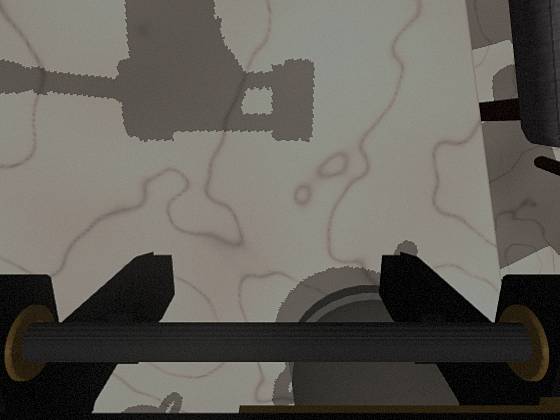

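The side view shows tins in the rack at (256,185) red, (268,210) green and (291,242) yellow, with a purple look-alike at (254,156) outside the rack. In the top view red is at (272,220), green at (313,213), yellow at (350,207) and purple at (210,212).

Candidates in the top view are red (272,220) in the left lane and purple (210,212) on the worktop. I choose the red one and will check it in a crop.

```bash
cat > h.py <<'E'
import numpy as np, cv2, pickle
from scipy.spatial.transform import Rotation as R
def campose(c):
    if c.get('T_tool_cam') is not None:
        T=np.eye(4);T[:3,:3]=R.from_rotvec(c['tool'][1]).as_matrix();T[:3,3]=c['tool'][0]
        return T@c['T_tool_cam']
    T=np.eye(4);T[:3,:3]=R.from_rotvec(c['orientation']).as_matrix();T[:3,3]=c['position'];return T
def ray(c,uv):
    T=campose(c);K=c['intrinsics'];d=T[:3,:3]@np.linalg.solve(K,[uv[0],uv[1],1.]);return T[:3,3],d
def plane(c,uv,z):
    o,d=ray(c,uv);return o+d*(z-o[2])/d[2]
def tri(l):
    A=np.zeros((3,3));b=np.zeros(3)
    for c,uv in l:
        o,d=ray(c,uv);d=d/np.linalg.norm(d);P=np.eye(3)-np.outer(d,d);A+=P;b+=P@o
    x=np.linalg.solve(A,b);return x,[np.linalg.norm(np.cross(x-ray(c,u)[0],ray(c,u)[1]/np.linalg.norm(ray(c,u)[1]))) for c,u in l]
def proj(c,p):
    T=np.linalg.inv(campose(c));q=T[:3,:3]@np.asarray(p)+T[:3,3];q=c['intrinsics']@q;return q[:2]/q[2]
def cloud(c,mask):
    v,u=np.nonzero(mask&(c['z_map']>0));z=c['z_map'][v,u];T=campose(c)
    q=np.linalg.solve(c['intrinsics'],np.c_[u,v,np.ones(len(u))].T)*z
    return (T[:3,:3]@q).T+T[:3,3]
E
python3 - <<'E'
from h import *
d=pickle.load(open('a.pkl','rb'))
t=d['top'];s=d['side']
a=cv2.resize(t['image'][125:250,180:390],None,fx=3.6,fy=3.6,interpolation=cv2.INTER_CUBIC)
cv2.imwrite('pics/crop_top.png',cv2.convertScaleAbs(a,alpha=1.5))
a=cv2.resize(s['image'][130:290,225:385],None,fx=3.7,fy=3.7,interpolation=cv2.INTER_CUBIC)
cv2.imwrite('pics/crop_side.png',cv2.convertScaleAbs(a,alpha=1.6))
for n,c in (('top',t),('side',s)):
    hsv=cv2.cvtColor(c['image'],cv2.COLOR_BGR2HSV)
    for k,lo,hi in (('red',172,180),('red0',0,5),('green',50,80),('yellow',22,30),('purple',125,150)):
        m=(hsv[...,0]>=lo)&(hsv[...,0]<=hi)&(hsv[...,1]>120)&(hsv[...,2]>40)
        nn,l,st,ce=cv2.connectedComponentsWithStats(m.astype(np.uint8))
        for i in range(1,nn):
            if st[i,4]>60:
                P=cloud(c,l==i); print(n,k,st[i],ce[i].round(1),len(P), np.median(P,0).round(3) if len(P) else '', np.percentile(P[:,2],95).round(3) if len(P) else '')
E
```

```text
top red0 [264 208  25  25 320] [275.8 222.1] 319 [0.458 0.038 0.095] 0.104
top red0 [255 213   7  21  79] [257.6 222.8] 79 [0.46  0.09  0.096] 0.105
top green [424 165  19  18 190] [431.3 174.2] 190 [ 0.589 -0.422  0.163] 0.175
top green [305 202  23  22 220] [315.8 215.9] 219 [ 0.476 -0.084  0.096] 0.105
top green [500 364  18  15 161] [508.6 371.1] 161 [ 0.038 -0.601  0.205] 0.214
top green [506 409  20  11 109] [514.3 415.4] 109 [-0.055 -0.576  0.289] 0.296
top yellow [203  91  21  15 249] [212.9  98. ] 248 [0.863 0.233 0.064] 0.073
top yellow [342 195  25  24 317] [354.5 208.5] 317 [ 0.496 -0.203  0.096] 0.105
top yellow [333 200   7  21  80] [336.  209.3] 79 [ 0.499 -0.148  0.096] 0.105
top yellow [310 202  13  12 114] [316.7 207.2] 114 [ 0.506 -0.09   0.098] 0.106
top yellow [298 205  10  22 104] [302.5 216. ] 103 [ 0.476 -0.045  0.095] 0.104
top purple [219 198   9  21 107] [222.8 208. ] 107 [0.509 0.201 0.066] 0.076
top purple [191 201  26  25 259] [203.1 211.2] 259 [0.506 0.263 0.066] 0.075
side red0 [245 176  27  22 224] [254.2 185.4] 222 [0.455 0.032 0.096] 0.102
side green [262 201  26  21 157] [271.3 210.1] 156 [ 0.476 -0.091  0.097] 0.103
side green [351 274  22  18 164] [362.7 284.1] 162 [ 0.595 -0.454  0.158] 0.171
side green [ 15 366  13  19  92] [ 20.3 375. ] 92 [-0.054 -0.577  0.289] 0.294
side green [ 84 389  23  28 317] [ 95.4 403.2] 315 [ 0.041 -0.606  0.202] 0.209
side yellow [351 133  15  16 179] [357.9 140.6] 179 [0.86  0.217 0.057] 0.072
side yellow [257 197  23  15  93] [266.  201.7] 92 [ 0.471 -0.048  0.096] 0.102
side yellow [272 204  15   9  81] [279.1 208.2] 80 [ 0.501 -0.091  0.099] 0.103
side yellow [272 220  22  15  75] [280.6 224.5] 75 [ 0.486 -0.152  0.096] 0.102
side yellow [276 226  32  32 408] [287.5 239.2] 406 [ 0.49  -0.208  0.095] 0.102
side purple [239 142  22  19 121] [249.7 149.3] 120 [0.492 0.257 0.067] 0.072
```

View pics/crop_top.png

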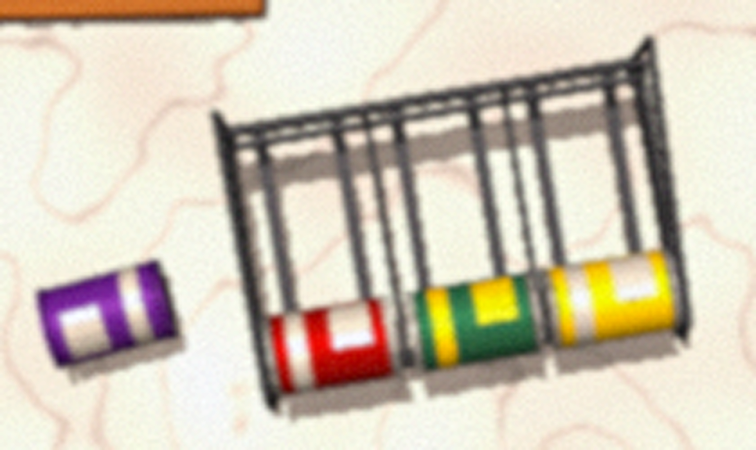

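View pics/crop_side.png

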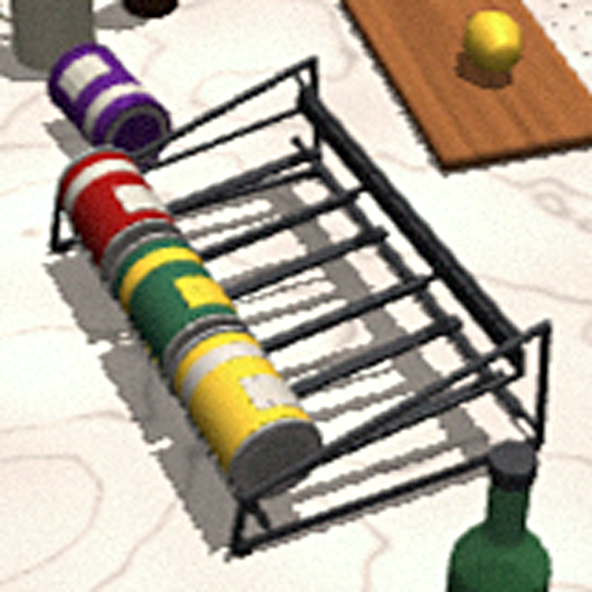

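The crop confirms it. The red tin with a white band and panel lies in the left lane against the lip, at crop (330,345). The purple tin at crop (108,312) is outside the rack. Next I measure the rack from two views and move the wrist camera closer.

```bash
cat >> h.py <<'E'
from scipy.optimize import least_squares
def fitcyl(P,r=0.0365,yaw0=0.17):
    # axis horizontal, dir (-sin yaw, cos yaw); r known; along-axis centre from extents
    m=P.mean(0)
    def f(p):
        n=np.array([np.cos(p[0]),np.sin(p[0])])
        e=(P[:,:2]-m[:2])@n-p[1]
        return np.hypot(e,P[:,2]-p[2])-r
    s=least_squares(f,[yaw0,0,m[2]-.03],loss='soft_l1',f_scale=.002)
    yaw=s.x[0];n=np.array([np.cos(yaw),np.sin(yaw)]);a=np.array([-n[1],n[0]])
    t=(P[:,:2]-m[:2])@a; e=np.percentile(t,[1,99])
    c=np.r_[m[:2]+n*s.x[1]+a*e.mean(),s.x[2]]
    return np.degrees(yaw),c,e[1]-e[0],np.median(abs(s.fun))
E
python3 - <<'E'
from h import *
d=pickle.load(open('a.pkl','rb'))
t=d['top'];s=d['side']
for nm,a,b in (('BL',(240.3,156.9),(309.9,146.8)),('BR',(360.6,136.7),(372.8,218.4))):
    print(nm,tri([(t,a),(s,b)]))
for n,c,box in (('top',t,(250,200,290,240)),('side',s,(240,168,275,203))):
    m=np.zeros(c['z_map'].shape,bool);m[box[1]:box[3],box[0]:box[2]]=1
    hsv=cv2.cvtColor(c['image'],cv2.COLOR_BGR2HSV)
    red=((hsv[...,0]<8)|(hsv[...,0]>172))&(hsv[...,1]>110)&(hsv[...,2]>25)&m
    k=cv2.morphologyEx(red.astype(np.uint8),cv2.MORPH_CLOSE,np.ones((15,15)))>0
    P=cloud(c,k); P=P[P[:,2]>.05]
    print(n,len(P),P.min(0),P.max(0),fitcyl(P), fitcyl(P,yaw0=.1))
E
```

```text
BL (array([0.66197191, 0.14033745, 0.11991574]), [np.float64(0.0018050069456673438), np.float64(0.0018050069456675537)])
BR (array([ 0.71832183, -0.22582803,  0.12167925]), [np.float64(0.0021130874684571204), np.float64(0.0021130874684572223)])
top 661 [ 0.43004665 -0.00159467  0.05767175] [0.50623884 0.10117482 0.11014604] (np.float64(9.212784937733698), array([0.46841877, 0.05008696, 0.06494102]), np.float64(0.09584062337195999), np.float64(0.0020609854993123913)) (np.float64(9.212835543925735), array([0.46841875, 0.05008696, 0.06494102]), np.float64(0.09584059145262777), np.float64(0.002061025636295434))
side 473 [ 0.42637179 -0.0103796   0.05959554] [0.5012729  0.10309805 0.10707108] (np.float64(8.80700512658719), array([0.46836546, 0.04664019, 0.0645843 ]), np.float64(0.10017535968687122), np.float64(0.0012141051185415586)) (np.float64(8.807004867138815), array([0.46836546, 0.04664019, 0.0645843 ]), np.float64(0.1001753597689315), np.float64(0.0012141051553264323))
```

```bash
cat >> h.py <<'E'
def bed(yaw_deg,tin):
    y=np.radians(yaw_deg);t=np.radians(7)
    B=(R.from_euler('z',y)*R.from_euler('y',-t)).as_matrix()  # cols bx,by,bz
    o=np.asarray(tin)-B@[-.082,.121,.0365]
    return B,o
def toolrot(B): return R.from_matrix(np.c_[-B[:,2],B[:,1],B[:,0]]).as_rotvec()
E
python3 - <<'E'
from h import *
from cell import manip, cams, inverse_kinematics as ik
B,o=bed(8.85,(.4684,.048,.0655)); rv=toolrot(B)
print(o,rv)
for q in ((-.2,.121,.17),(-.17,.121,.17),(-.165,.121,.09),(-.165,.121,.03),(-.15,.121,.03),(-.1275,.121,.03),(.028,.121,.03)):
    p=o+B@q; print(q,p.round(3),ik(p,rv))
E
```

```text
[ 0.57183071 -0.05835357  0.03926535] [-0.11186154  1.44552457  0.12643647]
(-0.2, 0.121, 0.17) [0.337 0.027 0.184] [-0.01286634 -0.48946105  2.38563587  0.02249723  1.12503303 -1.74660091]
(-0.17, 0.121, 0.17) [0.366 0.032 0.187] [ 0.00239732 -0.41476204  2.33538288  0.02071271  1.10028152 -1.73113546]
(-0.165, 0.121, 0.09) [0.381 0.034 0.108] [ 0.00895715 -0.28086017  2.40243628  0.0225731   0.89924602 -1.72927777]
(-0.165, 0.121, 0.03) [0.388 0.035 0.049] [ 0.01201168 -0.15855847  2.44070106  0.02569949  0.73866681 -1.73120188]
(-0.15, 0.121, 0.03) [0.402 0.038 0.051] [ 0.01785139 -0.12854123  2.41154985  0.02467892  0.73768968 -1.72466547]
(-0.1275, 0.121, 0.03) [0.425 0.041 0.054] [ 0.02576637 -0.08531501  2.36743485  0.0232379   0.73843463 -1.71572913]
(0.028, 0.121, 0.03) [0.577 0.065 0.072] [ 0.06257636  0.17710916  2.04775681  0.01566312  0.79512526 -1.67296822]
```

```bash
python3 - <<'E'
from h import *
from cell import manip, cams, inverse_kinematics as ik
B,o=bed(8.85,(.4684,.048,.0655)); rv=toolrot(B)
manip.move_linear((.125,.44,.26),rate=.25)
print(manip.state()['clock'])
manip.move_pose(o+B@(-.2,.121,.17),rv)
manip.dwell(.2)
s=manip.state();c=cams.capture('wrist');c['tool']=(s['tool_pos'],s['tcp_rot'])
pickle.dump(c,open('w1.pkl','wb'));cv2.imwrite('pics/w1.png',cv2.convertScaleAbs(c['image'],alpha=1.6))
print(s['clock'],s['tool_pos'],s['contact_force'])
E
```

```text
1.175
3.0917 [0.33678795 0.02801979 0.18376938] [-0.8181669   0.18298867 -0.45612159]
```

View pics/w1.png

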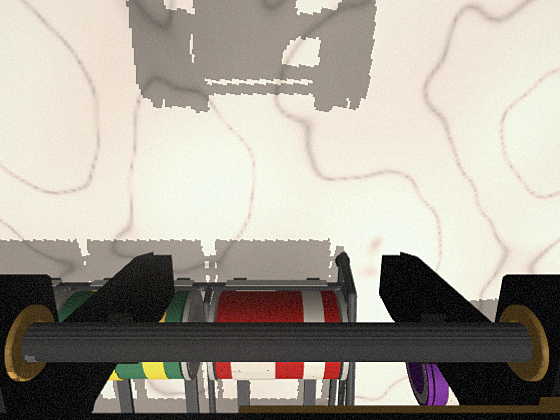

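The wrist view shows the red tin at about (282,335), half hidden by the gripper bar, with the lip at row ~283 and the left end frame at column ~350. I'll move over the tin for a clear view from two places.

```bash
python3 - <<'E'
from h import *
from cell import manip, cams, inverse_kinematics as ik
B,o=bed(8.85,(.4684,.048,.0655)); rv=toolrot(B)
for i,q in ((2,(-.11,.121,.17)),(3,(-.04,.121,.17))):
    manip.move_linear(o+B@q,rate=.15); manip.dwell(.15)
    s=manip.state();c=cams.capture('wrist');c['tool']=(s['tool_pos'],s['tcp_rot'])
    pickle.dump(c,open(f'w{i}.pkl','wb'));cv2.imwrite(f'pics/w{i}.png',cv2.convertScaleAbs(c['image'],alpha=1.6))
    print(s['clock'],s['tool_pos'],s['contact_force'])
E
```

```text
4.0417 [0.42391633 0.04113268 0.19426223] [-0.01081664 -0.07800828 -0.76490973]
4.8583 [0.49239016 0.05176503 0.20269863] [-0.03555679 -1.19886227  0.41512612]
```

View pics/w2.png

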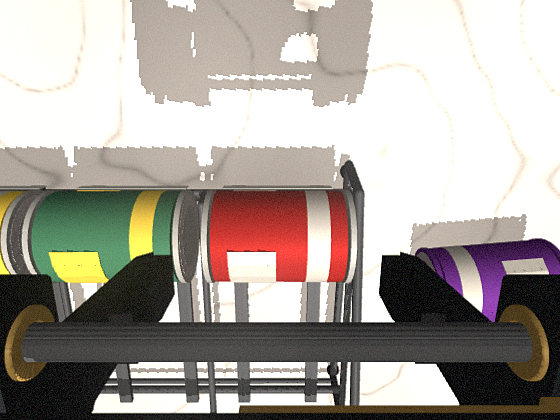

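View pics/w3.png

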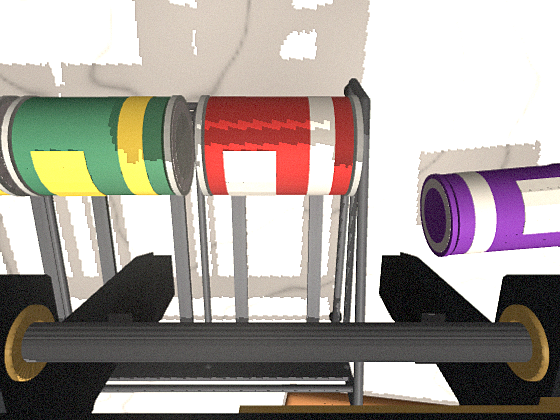

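```bash
python3 - <<'E'
from h import *
C={i:pickle.load(open(f'w{i}.pkl','rb')) for i in (2,3)}
box={2:(195,180,365,290),3:(190,85,370,205)}
cs=[]
for i,c in C.items():
    x0,y0,x1,y1=box[i];hsv=cv2.cvtColor(c['image'],cv2.COLOR_BGR2HSV)
    m=((hsv[...,0]<8)|(hsv[...,0]>172))&(hsv[...,1]>110)&(hsv[...,2]>25)
    mm=np.zeros_like(m);mm[y0:y1,x0:x1]=m[y0:y1,x0:x1]
    k=cv2.morphologyEx(mm.astype(np.uint8),cv2.MORPH_CLOSE,np.ones((25,25)))
    v,u=np.nonzero(k);print(i,'bbox',u.min(),u.max(),v.min(),v.max())
    P=cloud(c,k>0);P=P[P[:,2]>.06];print(len(P),'cyl',fitcyl(P))
# white panel corners (triangulation of its lower-left/lower-right corners by masks)
def panel(c,x0,y0,x1,y1):
    hsv=cv2.cvtColor(c['image'],cv2.COLOR_BGR2HSV)
    m=(hsv[...,1]<70)&(hsv[...,2]>70);mm=np.zeros(m.shape,np.uint8);mm[y0:y1,x0:x1]=m[y0:y1,x0:x1]
    n,l,st,ce=cv2.connectedComponentsWithStats(mm);j=1+st[1:,4].argmax();return st[j],ce[j]
a,ca=panel(C[2],215,240,290,281);b,cb=panel(C[3],215,140,290,194);print(a,b)
# upper corners of panel
for n,p2,p3 in (('UL',(a[0],a[1]),(b[0],b[1])),('UR',(a[0]+a[2],a[1]),(b[0]+b[2],b[1]))): print(n,tri([(C[2],p2),(C[3],p3)]))
for i in (2,3):
  c=C[i];cv2.imwrite(f'pics/stop{i}.png',cv2.convertScaleAbs(cv2.resize(c['image'][280:420,90:390],None,fx=2.6,fy=2.6,interpolation=cv2.INTER_CUBIC),alpha=2.2))
E
```

```text
2 bbox 210 348 190 281
10731 cyl (np.float64(8.980731540810359), array([0.47140963, 0.0482801 , 0.06367735]), np.float64(0.09439947714936484), np.float64(0.0004224937941509216))
3 bbox 204 353 97 194
10833 cyl (np.float64(8.922497044150084), array([0.47124026, 0.04813581, 0.06356789]), np.float64(0.09470001896798022), np.float64(0.00041963995885376665))
[ 227  252   49   29 1375] [ 223  151   53   43 2187]
UL (array([0.47090287, 0.01195451, 0.10100724]), [np.float64(2.9725046107366424e-05), np.float64(2.9725046107359397e-05)])
UR (array([0.46567775, 0.04553824, 0.10100625]), [np.float64(3.732894902898085e-06), np.float64(3.7328949029068955e-06)])
```

View pics/stop3.png

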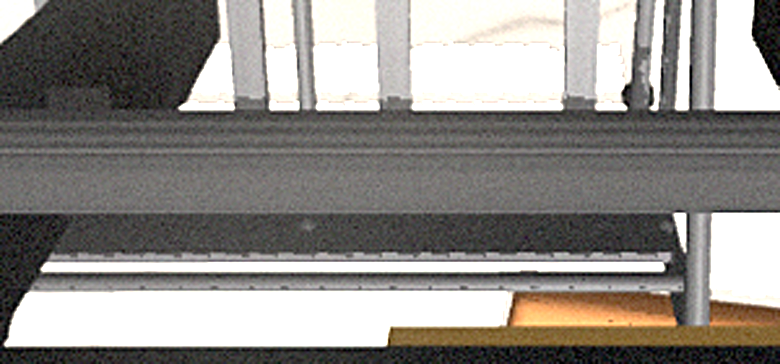

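```bash
python3 - <<'E'
from h import *
c=pickle.load(open('w3.pkl','rb'))
B,o=bed(8.95,(.4712,.0482,.0645));print('origin',o)
m=np.zeros(c['z_map'].shape,bool);m[364:378,125:335]=1
Q=(cloud(c,m)-o)@B
for v in range(362,392,2):
    mm=np.zeros(m.shape,bool);mm[v:v+2,140:330]=1
    q=(cloud(c,mm)-o)@B;print(v,np.median(q,0).round(4))
Q=(cloud(c,m)-o)@B
print('stop yaw resid deg',np.degrees(np.polyfit(Q[:,1],Q[:,0],1)[0]))
# runners & frame bar check
for nm,bx in (('runner1',(236,205,244,300)),('runner2',(311,205,317,300)),('rail',(205,210,208,290)),('frame',(359,230,365,310))):
    mm=np.zeros(m.shape,bool);mm[bx[1]:bx[3],bx[0]:bx[2]]=1
    q=(cloud(c,mm)-o)@B; q=q[q[:,2]>-.01];print(nm,np.median(q,0).round(4),np.polyfit(q[:,0],q[:,2],1).round(3),np.polyfit(q[:,0],q[:,1],1).round(3))
E
```

```text
origin [ 0.57481618 -0.05797288  0.03826535]
362 [0.1091 0.0823 0.0321]
364 [0.1091 0.082  0.0346]
366 [0.1092 0.0828 0.0372]
368 [0.1092 0.0823 0.0398]
370 [0.1092 0.083  0.0423]
372 [0.1092 0.0836 0.0448]
374 [0.1093 0.0835 0.0471]
376 [0.1094 0.0838 0.0494]
378 [0.1111 0.0834 0.0498]
380 [ 0.1627  0.0773 -0.0081]
382 [ 0.2157  0.068  -0.0667]
384 [0.1084 0.0847 0.0599]
386 [0.1087 0.0855 0.0618]
388 [0.1097 0.0848 0.0628]
390 [0.1114 0.0856 0.0632]
stop yaw resid deg 0.04219606963018642
runner1 [0.0163 0.0861 0.0003] [-0.  0.] [-0.029  0.087]
runner2 [0.017  0.1528 0.0003] [-0.002  0.   ] [0.026 0.152]
rail [0.0093 0.0613 0.0285] [0.033 0.028] [-0.037  0.061]
frame [0.0093 0.1841 0.0531] [0.171 0.052] [0.023 0.184]
```

The measurements agree. The tin centre is at (0.471, 0.048, 0.0645) with yaw 8.95°, the runners at bed z≈0 and the stop face at bed x≈0.109. I set the fingers part-open (two contact points across the tin), descend in front and make contact slowly.

```bash
cat >> h.py <<'E'
B,O=bed(8.95,(.4712,.0482,.0645)); RV=toolrot(B)
def tobed(p): return (np.asarray(p)-O)@B
def snap(cams,manip,n):
    s=manip.state();c=cams.capture('wrist');c['tool']=(s['tool_pos'],s['tcp_rot'])
    pickle.dump(c,open(n+'.pkl','wb'));cv2.imwrite(f'pics/{n}.png',cv2.convertScaleAbs(c['image'],alpha=1.6));return c
def rep(manip,t=''):
    s=manip.state();print(t,round(s['clock'],2),tobed(s['tool_pos']).round(4),'Fbed',(B.T@s['contact_force']).round(2),round(s['gripper_width'],4));return s
E
python3 - <<'E'
from h import *
from cell import manip, cams
manip.move_linear(O+B@(-.16,.121,.17),rate=.2,rot=RV)
manip.set_gripper(.04,10)
rep(manip,'g')
manip.move_linear(O+B@(-.16,.121,.026),rate=.12)
manip.dwell(.15);rep(manip,'down')
manip.move_linear(O+B@(-.137,.121,.026),rate=.03)
manip.dwell(.15);rep(manip,'pre');snap(cams,manip,'w4')
c=cams.capture('side');cv2.imwrite('pics/s4.png',cv2.convertScaleAbs(cv2.resize(c['image'][120:290,215:385],None,fx=3.5,fy=3.5),alpha=1.6))
E
```

```text
g 6.47 [-0.16   0.121  0.17 ] Fbed [-0.05  0.17 -1.13] 0.04
down 7.97 [-0.1593  0.1209  0.0267] Fbed [ 0.25  0.16 -1.02] 0.04
pre 9.04 [-0.1373  0.121   0.0259] Fbed [ 0.57 -0.08 -0.49] 0.0402
```

View pics/w4.png

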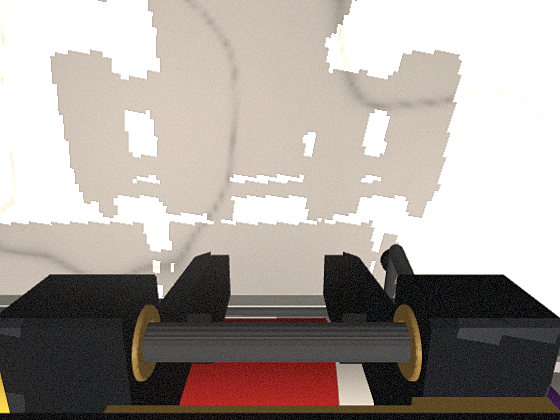

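View pics/s4.png

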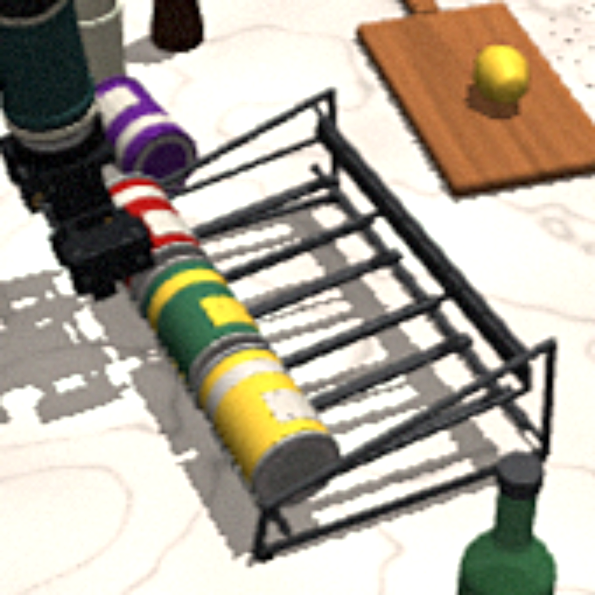

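The fingers are in front of the red tin, between the rails and above the lip (tips at about (210,255) and (340,255) in the wrist view). Now slow contact.

```bash
python3 - <<'E'
from h import *
from cell import manip, cams
for x in (-.131,-.125,-.119):
    manip.move_linear(O+B@(x,.121,.026),rate=.006)
    rep(manip,x)
snap(cams,manip,'w5')
c=cams.capture('side');c['tool']=0;pickle.dump(c,open('s5.pkl','wb'));cv2.imwrite('pics/s5.png',cv2.convertScaleAbs(cv2.resize(c['image'][120:290,215:385],None,fx=3.5,fy=3.5),alpha=1.6))
c=cams.capture('top');pickle.dump(c,open('t5.pkl','wb'));cv2.imwrite('pics/t5.png',cv2.convertScaleAbs(cv2.resize(c['image'][125:250,180:390],None,fx=3.6,fy=3.6),alpha=1.5))
E
```

```text
-0.131 10.29 [-0.1311  0.121   0.026 ] Fbed [-0.36  1.63 -0.64] 0.04
-0.125 11.44 [-0.1249  0.121   0.026 ] Fbed [-0.43 -0.01  0.35] 0.04
-0.119 12.59 [-0.1189  0.121   0.026 ] Fbed [-1.38 -0.42  0.02] 0.0398
```

View pics/s5.png

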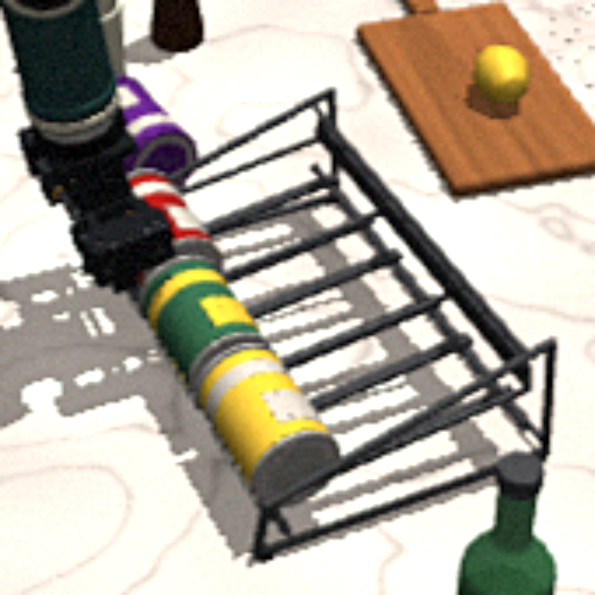

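View pics/t5.png

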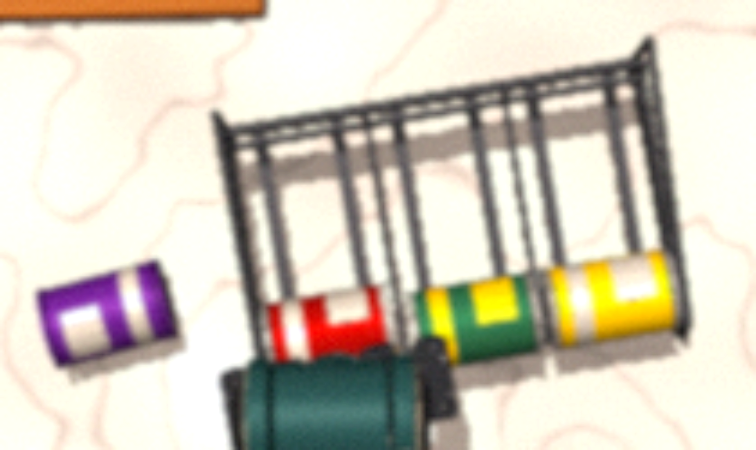

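View pics/w5.png

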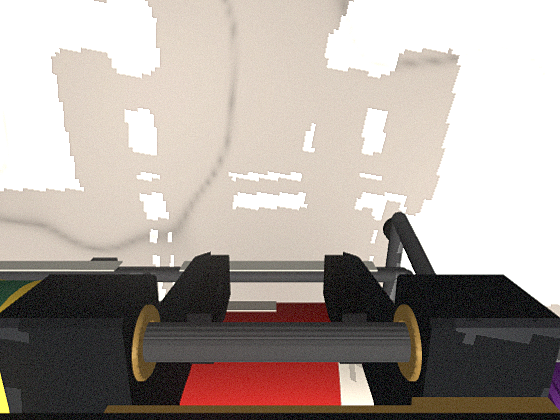

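The fingers are on the tin and it has begun to roll up. In the top crop the red far edge moved from row ~303 to ~292. Now the long smooth push, stopping about 10 mm short.

```bash
python3 - <<'E'
from h import *
from cell import manip, cams
manip.move_linear(O+B@(.014,.121,.026),rate=.035)
rep(manip,'near')
manip.dwell(.1);rep(manip,'near')
snap(cams,manip,'w6')
c=cams.capture('side');pickle.dump(c,open('s6.pkl','wb'));cv2.imwrite('pics/s6.png',cv2.convertScaleAbs(cv2.resize(c['image'][120:290,215:385],None,fx=3.5,fy=3.5),alpha=1.6))
c=cams.capture('top');pickle.dump(c,open('t6.pkl','wb'));cv2.imwrite('pics/t6.png',cv2.convertScaleAbs(cv2.resize(c['image'][125:250,180:390],None,fx=3.6,fy=3.6),alpha=1.5))
E
```

```text
near 16.69 [0.0139 0.121  0.026 ] Fbed [-1.64 -0.22  0.82] 0.0402
near 16.79 [0.0139 0.121  0.026 ] Fbed [-2.15  0.13  0.14] 0.0405
```

View pics/s6.png

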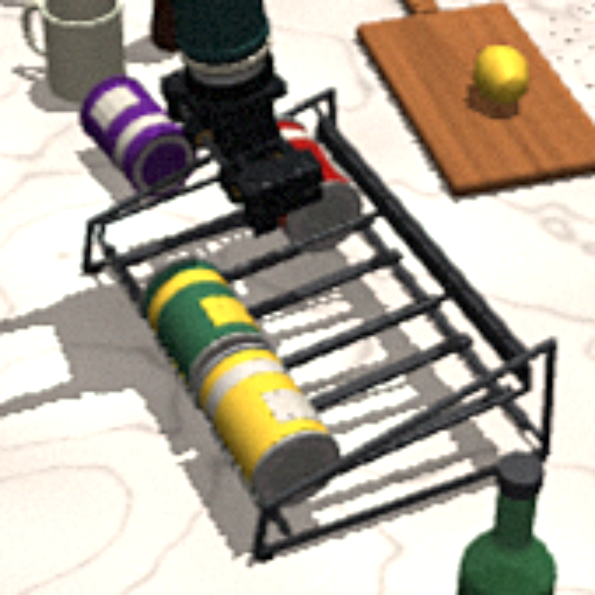

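View pics/t6.png

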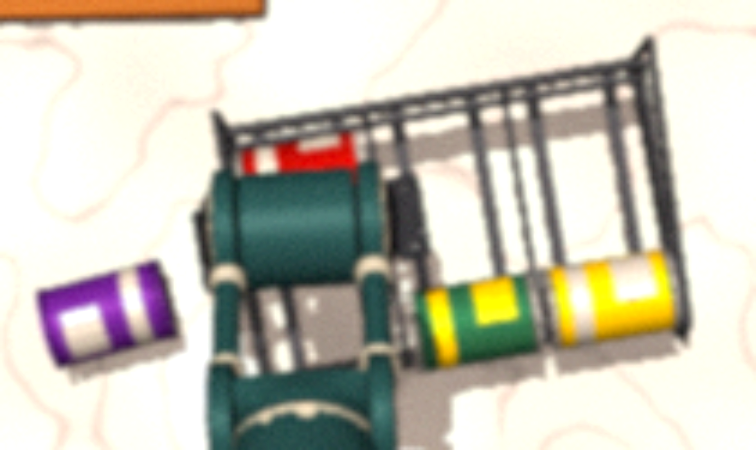

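View pics/w6.png

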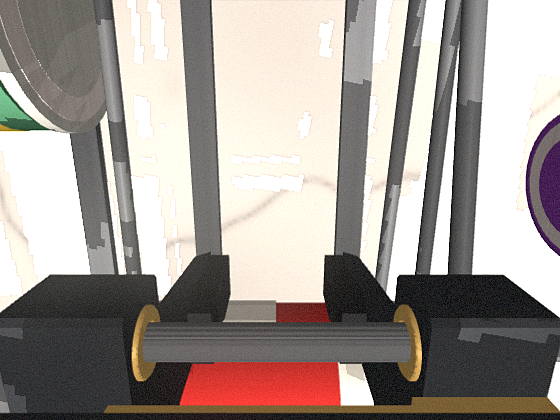

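The tin is held near the stop, at top crop (300,155), with a small gap and the force steady at about 2 N. Next I creep in with a force check.

```bash
python3 - <<'E'
from h import *
from cell import manip, cams
def F(n=8):
    f=[]
    for _ in range(n): manip.dwell(.02); f.append(B.T@manip.state()['contact_force'])
    return np.mean(f,0)
print('base',F().round(2))
x=.020; manip.move_linear(O+B@(x,.121,.026),rate=.006); print(x,F().round(2))
while x<.034:
    x+=.001
    manip.move_linear(O+B@(x,.121,.026),rate=.005)
    f=F(6); s=manip.state(); print(round(x,4),round(s['clock'],2),tobed(s['tool_pos']).round(4)[0],f.round(2))
    if f[0]<-4.5: break
snap(cams,manip,'w7')
c=cams.capture('side');pickle.dump(c,open('s7.pkl','wb'));cv2.imwrite('pics/s7.png',cv2.convertScaleAbs(cv2.resize(c['image'][120:290,215:385],None,fx=3.5,fy=3.5),alpha=1.6))
c=cams.capture('top');pickle.dump(c,open('t7.pkl','wb'));cv2.imwrite('pics/t7.png',cv2.convertScaleAbs(cv2.resize(c['image'][125:250,180:390],None,fx=3.6,fy=3.6),alpha=1.5))
E
```

```text
base [-1.71  0.07  1.41]
0.02 [-1.    0.07  0.36]
0.021 18.81 0.021 [-1.42 -0.21  0.66]
0.022 19.26 0.0221 [-1.11 -0.39  0.51]
0.023 19.71 0.0231 [-1.6   0.25  0.77]
0.024 20.16 0.0241 [-1.38  0.14  0.31]
0.025 20.61 0.0251 [-1.44  0.07  0.19]
0.026 21.06 0.0254 [-3.45 -0.3   1.47]
0.027 21.51 0.0254 [-6.57 -0.3   3.65]
```

View pics/s7.png

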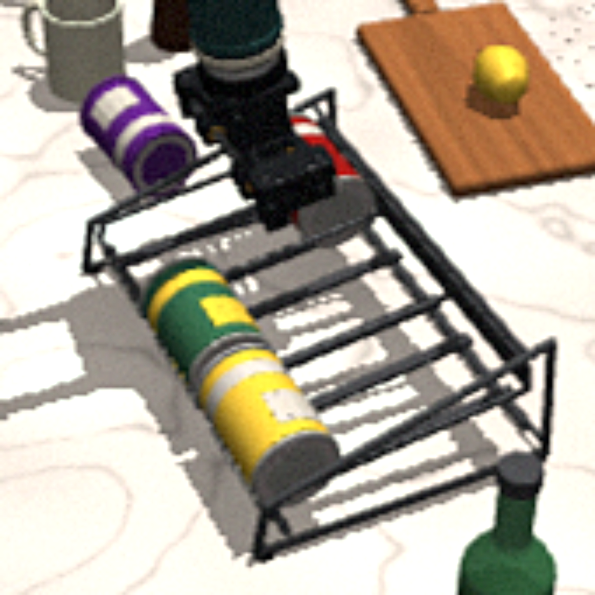

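View pics/t7.png

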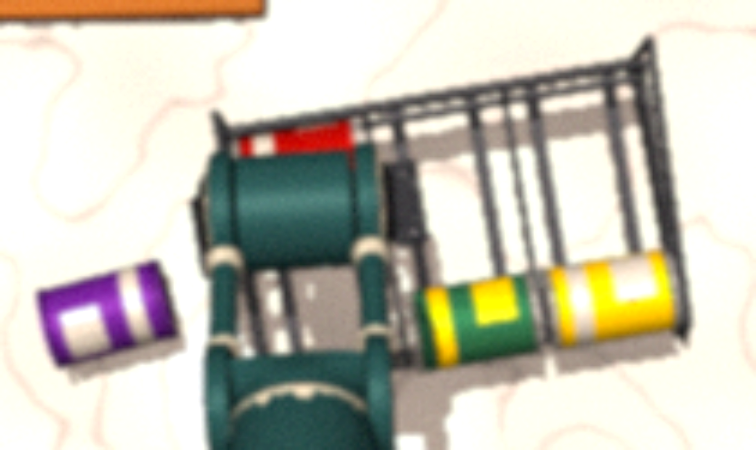

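TCP travel stopped at bed x = 0.0254 while the force rose from 1.4 to 6.6 N, so the tin is on the stop. One last check of its position and the hold before handing in.

```bash
python3 - <<'E'
from h import *
from cell import manip, cams, order
for n in ('t7','s7'):
    c=pickle.load(open(n+'.pkl','rb'));hsv=cv2.cvtColor(c['image'],cv2.COLOR_BGR2HSV)
    m=((hsv[...,0]<8)|(hsv[...,0]>172))&(hsv[...,1]>110)&(hsv[...,2]>25)
    if n=='t7': b=(235,150,285,180)
    else: b=(285,145,330,185)
    mm=np.zeros_like(m);mm[b[1]:b[3],b[0]:b[2]]=m[b[1]:b[3],b[0]:b[2]]
    P=cloud(c,mm);P=P[P[:,2]>.07];y,ce,l,r=fitcyl(P);print(n,len(P),'yaw',round(y,2),'bed',tobed(ce).round(4),'len',l.round(3))
manip.dwell(.5);a=rep(manip,'hold');manip.dwell(.3);rep(manip,'hold')
order.close_job()
E
```

```text
t7 203 yaw 8.11 bed [0.0662 0.1231 0.0424] len 0.098
s7 88 yaw 8.94 bed [0.0688 0.105  0.0377] len 0.132
hold 22.16 [0.0254 0.1211 0.0256] Fbed [-6.37  0.05  3.87] 0.0397
hold 22.46 [0.0254 0.121  0.0255] Fbed [-5.78 -0.08  3.33] 0.04
the job is handed in; nothing more can be done
```

The red tin is at the top of the left lane against the back stop, and the job was handed in at about 22.5 s with the fingers still holding it there. I put the part-open fingertips in front of the tin, above the lip, and made contact slowly. One smooth move took it up the lane, and I crept the last few millimetres in 1 mm steps.

**Checks that agreed**
- **At the stop:** the fingertips stopped advancing at bed x = 25.4 mm while the push rose from about 1.4 to 6.6 N. It then held at about 6 N. By the nominal finger size I had expected contact at about 27 mm.
- **Other things:** in the last pictures the green, yellow and purple tins stand where they were.

**Checks that disagreed**
- **Camera position:** fits to the partly hidden red tin put its centre at bed x of about 66 to 69 mm, not the expected 73. They used few, coarse pixels, so I relied on the stall and the force rise.
- **Tin angle:** the top camera read 8.1° and the side camera 8.9°, against 8.95° for the rack. I took this as measuring error too.

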